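Take the failed relay out of the kiln's control desk

ROBOT

A 7-joint arm with a two-finger parallel gripper is mounted at the origin on the work surface. World frame = base frame: x ahead of the robot, y to its left, z up, the work surface at z = 0. Lengths are in m, angles in rad, forces in N, time in s.
With the tool pointing down it reaches from about 0.4 to 0.875 m from the base axis. Payload 19.3 kg.
Tool frame: the origin (TCP) lies at the very end of the fingers, on their centre line; the grasp point (between the pads) lies 19 mm behind it; z points along the fingers, y is the line along which they close (so a half turn about z gives the same grasp; the last joint's range is limited). The gripper opens to 85 mm and grips with 20 to 120 N. Pads are 22 mm wide; open, the fingers measure 114 mm over their backs; the gripper's body (76 mm by 85 mm) begins 54 mm behind the grasp point. The pads swing forward as they close: fully open they stand 13 mm farther back than shut.
Start: joints at [-0.07, 0.521, -0.036, 1.599, 0.021, 1.021, -0.113], TCP at [0.625, -0, 0.231] pointing down, gripper open.
Joint ranges: [-2.91, 2.91], [-0.3, 2.13], [-1.5, 1.42], [0.17, 2.43], [-1.26, 4.41], [0.16, 1.93], [-2.52, 2.52]. Speed limits (rad/s): [1.89, 1.89, 2.39, 2.39, 3.01, 3.01, 3.01].

INTERFACE

Orientations are given as [roll, pitch, yaw] about the fixed x, y, z axes, in that order (R = Rz(yaw) Ry(pitch) Rx(roll)).
In Python, from station import ctrl, gripper_open, clamp, planner, sensors, cams gives the robot as it stands. Calls block until the motion is done:
- ctrl.move_pose(position, orientation): joint-space move of the TCP to a pose.
- ctrl.servo_line(position, frame=None, rate=0.15): straight line of the TCP; frame=None keeps the orientation; rate is the mean speed in m/s.
- ctrl.goto_joints(angles): joint-space move.
- gripper_open() and clamp(): open the fingers fully, or close them until they stop; the grip force is fixed at half the most.
- ctrl.sleep(seconds).
- planner.solve_ik(position, orientation): joint angles nearest the present ones, or None.
- sensors.get_state(): the state.
- cams.get_image(name): name is "scene" or "side" or "wrist"; returns the picture (480x640x3 uint8, red, green, blue); there is no depth.
- cams.camera_info(name): a dict with "fx", "fy", "cx", "cy" (pixels), "rvec" (rotation vector, rad) and "tvec" (3), from world to camera coordinates, as OpenCV has them. Camera axes: x right, y down, z forward; pixel columns grow to the right and rows downward; lengths in m; the calibration is good to about 2 mm. A picture is of the moment at which its call begins: read the wrist's pose just before it. camera_info takes no time and is no camera call; for the wrist camera it gives the pose at the moment of the call.
A pose or a line that the arm cannot do raises ctrl.Unreachable and nothing moves.
- ctrl.close_job(): hands the job in; it is judged then, once.
The state is a dict: "clock": time; "q": joint angles; "qd": joint speeds; "tau": joint torques, N m; "eef_pos": TCP position; "orientation": TCP orientation; "contact_force": force on the tool from outside, world axes, zero at the start; "moment": the same for the moment, N m; "finger_gap": finger opening in m; "grip_force": force on a finger pad.
Only numpy, scipy, OpenCV 4.12 (cv2) and the standard library are available. Lean on these libraries where they do the work, as an engineer would, in place of code of your own. Each camera call takes 0.05 s, during which the arm holds its last target. There are 200 camera calls.

TASK

The relay of the annealing kiln has failed: swing the steel wire clip right back off it, then rock the tall plug-in relay gently from side to side, towards the fuses, back towards the terminal blocks and so on, until its blades work free, without leaning it far over and without hauling so hard that the socket lifts off its rail. Lower it into the wooden parts tray so that it stands upright on its blades, and let go. Leave the bench block, the hammer and the stamp stand where they are.

Things in the scene. Friction and masses are not known exactly. Their poses are not given: they have to be found in the camera images.
- console: Fixed teal control desk, 200 x 180 mm, 45 mm high in front (-x), 160 mm behind; cover off. Origin under its middle, z up. Its plate slopes up to the back at 30 degrees and all on it leans 30 degrees to the front. From 37 mm either side of the relay's middle stand terminal blocks (+y) and fuse carriers (-y), tops at most 4 mm above the socket's top face; a low wiring duct runs along the front.
- socket_seat (a point): Middle of the top face of the black relay socket (42 x 38 mm), on which the relay's underside rests. z: square out of the sloping plate, the way the relay comes out; x: up the slope; y: across, to the terminal blocks. Springs in two slots 7 mm wide grip the relay's two rows of blades.
- socket (a joint): Lift (m) of the socket off its rail: 0 seated, stop at 0.006. Its sprung foot holds it with 28 N plus 1.5 N per mm. A straight pull on the relay needs about 45 N (38 to 53) and would lift the socket; over 0.0025 spoils it. Raising one row of blades at a time takes half of that or less.
- relay: Tall grey plug-in relay with black foot, loose, 0.1 kg. Case 36 (x) x 38 (y) x 54 mm high (z). Origin: middle of the case's underside; at the start on socket_seat with the same axes. Two rows of four brass blades, 12 mm either side of the middle in y, reach 10 mm below the underside and span 22 x 26.5 mm over all. A row that has risen 9 mm is out of its springs.
- relay_top (a point): Middle of the relay's top, 54 mm above its origin. Once the clip is back, grip the case here by its y sides. Rock it by turning about its x axis: first over the lower edge of the underside (y = 19 or -19 mm), then about one row of blades and the other by turns, so that the far row climbs each time. Leans of 5 to 10 degrees are right; over 15 with the blades in bends them.
- clip (a joint): Angle (rad) of the wire clip: 0 over the relay, 1.5 right back (stop), swinging up the slope (turning about +y of socket_seat). It stays where it is left; 1 N at the tab moves it. Closed, it keeps the relay from rising.
- clip_hinge (a point): Middle of the clip's hinge line, which runs along y of socket_seat, 12 mm up the slope from socket_seat and 14 mm below it.
- clip_tab (a point): Middle of the clip's thumb tab: upright steel plate, 16 mm wide (y), 17 mm high, 2.5 mm thick, 78.5 mm from the hinge line. Closed, its lower edge is 2 mm above the relay's top, 12 mm up the slope from its middle; push it up the slope in an arc about the hinge. Below it the clip is a bail of 2.4 mm wire, 43 mm wide, passing over the relay and down its y sides.
- tray: Fixed open wooden tray, 150 (x) x 120 (y) x 28 mm high, walls 5 mm, cork floor. Origin: middle of its underside; the floor is 6 mm above it.
- block: Bystander: dark steel bench block, 72 mm square, on a 100 mm square rubber pad, 44 mm high in all. Origin under its middle.
- hammer: Bystander: brass stamping hammer lying flat, 220 mm long along its x (head at +x, 60 to 90 mm wide), 26 mm high. Origin under its middle.
- stand: Bystander: teal stamp stand, two plates 100 x 140 mm on four posts with a bar handle on top, 114 mm high. Origin under its middle.
Not all that is in view belongs to the job. There is more than one size of the relay; the job needs the smaller. What is shaped like the tray but green is not meant.

How it is judged:
On the way, in this order (a step that is already met when the one before it is completed fails the run):
1. the wire clip is swung back off the relay (value of joint clip above 1 rad), for 0.2 s.
2. the relay, still within 12 mm of its seat, is rocked over towards the fuses (-y) by 3 degrees or more (distance between relay and socket_seat below 0.012 m and angle between the y axis of relay and the z axis of socket_seat, either way round below 1.518 rad and y of relay_top in the frame of socket_seat below -0.001 m).
3. then, still within 12 mm of its seat, back over towards the terminal blocks (+y) by 3 degrees or more (distance between relay and socket_seat below 0.012 m and angle between the y axis of relay and the z axis of socket_seat, either way round below 1.518 rad and y of relay_top in the frame of socket_seat above 0.001 m).
At the end, for the whole second after the job is handed in: the relay stands in the tray on its blades, upright within 9 degrees and at rest; the clip is back by more than 1 rad, the socket is on its rail within 2.5 mm, and the block, hammer and stand are within 20 mm of where they were (x of relay in the frame of tray between -0.06 and 0.06 m and y of relay in the frame of tray between -0.045 and 0.045 m and z of relay in the frame of tray between 0.012 and 0.021 m and angle between relay's own z axis and vertical below 0.15 rad and linear speed of relay below 0.02 m/s and value of joint clip above 1 rad and value of joint socket below 0.0025 m and distance of each of block, hammer, stand from where it was at the start of the episode below 0.02 m); the robot touches nothing.
It fails at once if the relay is leaned over more than 15 degrees with its blades in the socket (within 12 mm of its seat) (distance between relay and socket_seat below 0.012 m and angle between the z axis of relay and the z axis of socket_seat, either way round above 0.262 rad).
It fails at once if the socket is hauled up off its rail (value of joint socket above 0.0025 m).
It fails at once if the relay is dropped from more than 12 mm (contact force between the fingers and relay below 0.05 N and contact force between relay and console below 0.05 N and contact force between relay and tray below 0.05 N and z of relay in the frame of tray above 0.028 m).
It fails at once if the bench block, hammer or stamp stand is pushed out of place (distance of any of block, hammer, stand from where it was at the start of the episode above 0.02 m).
It also fails if it takes over 64 s, if anything falls off the work surface, if the arm or the gripper's body presses on something with over 40 N, if the wrist force passes 120 N, or if a joint passes its speed limit or range.

## Working session

There is one attempt and no reset: what is moved stays moved. The work goes in short steps, each a Python script; the robot and the scene stay as the last script left them, time stands still between calls to the robot, and variables do not carry over. Pictures are saved under pics/ and viewed, at most 15 in all, crops included, and the job is handed in when it is done.

```bash
ls; mkdir -p pics
python3 - <<'E'
from station import *
import cv2,json
for n in ["scene","side"]:
    cv2.imwrite(f"pics/{n}0.png",cams.get_image(n)[:,:,::-1])
    print(n,{k:(v if isinstance(v,(int,float)) else list(v)) for k,v in cams.camera_info(n).items()})
s=sensors.get_state();print(s)
E
```

```text
pics
scene {'fx': 602.1277521357251, 'fy': 602.1277521357251, 'cx': 318.4564147510277, 'cy': 249.03935973923063, 'rvec': [np.float64(2.411067359455288), np.float64(0.624189805974497), np.float64(-0.22850078505362673)], 'tvec': [np.float64(-0.41906615322199325), np.float64(-0.1583247792320632), np.float64(1.6476665544207365)]}
side {'fx': 498.66244196099376, 'fy': 498.66244196099376, 'cx': 315.08422895963037, 'cy': 236.28103088458457, 'rvec': [np.float64(2.212968891531714), np.float64(-0.13438099879338508), np.float64(0.08483793248915084)], 'tvec': [np.float64(-0.5267851777516043), np.float64(0.10824817778250885), np.float64(1.1605673007739752)]}
{'clock': 0.1, 'q': array([-0.07019775,  0.52192267, -0.03633181,  1.59992136,  0.02120719,
        1.02114382, -0.11282199]), 'qd': array([-0.00055804, -0.00099897, -0.00139357, -0.0027362 ,  0.00123052,
        0.00178618,  0.00067633]), 'tau': array([ 6.00351588e-03, -9.28489351e+01,  1.98515877e+00, -3.70530617e+01,
        1.82421418e-02,  5.33716375e-03, -2.83208755e-05]), 'eef_pos': array([ 6.24700527e-01, -3.49759688e-05,  2.30813643e-01]), 'orientation': array([-3.14058552e+00,  7.56572451e-05,  1.57076817e+00]), 'contact_force': array([-0.6282859 , -0.48388651,  0.01414398]), 'moment': array([ 0.01862725, -0.00866911,  0.01317601]), 'grip_force': 0.0, 'finger_gap': 0.08514550583705092}
```

View pics/scene0.png

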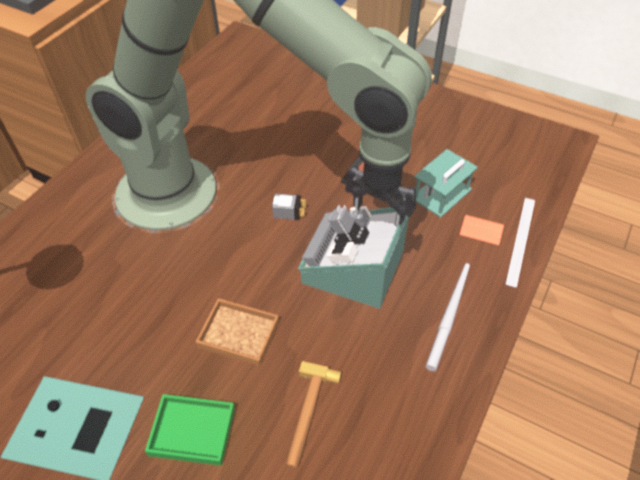

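View pics/side0.png

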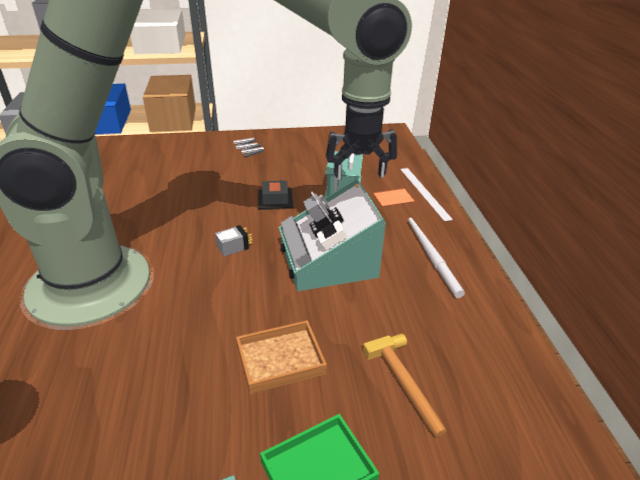

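Scene: the console is at about (355,255), the wooden tray at (238,330), and the hammer at (310,410). The stand is at (447,182) and the loose larger relay at (288,206). Side: the console is at (335,240) with the relay near (322,212), the tray at (281,355), and the block at (275,193). Next I'll zoom in and check the wrist view.

```bash
cat > h.py <<'E'
import numpy as np,cv2
from station import *
from scipy.spatial.transform import Rotation as Ro
def ray(ci,uv):
    R=cv2.Rodrigues(np.array(ci['rvec'],float))[0];t=np.array(ci['tvec'],float)
    d=R.T@np.array([(uv[0]-ci['cx'])/ci['fx'],(uv[1]-ci['cy'])/ci['fy'],1]);return -R.T@t,d/np.linalg.norm(d)
def onz(ci,uv,z):
    o,d=ray(ci,uv);return o+d*(z-o[2])/d[2]
def tri(obs):
    A=np.zeros((3,3));b=np.zeros(3);rs=[ray(*o) for o in obs]
    for o,d in rs:
        P=np.eye(3)-np.outer(d,d);A+=P;b+=P@o
    p=np.linalg.solve(A,b);return p,[np.linalg.norm(np.cross(p-o,d)) for o,d in rs]
def proj(ci,p):
    return cv2.projectPoints(np.array(p,float).reshape(-1,3),np.array(ci['rvec'],float),np.array(ci['tvec'],float),np.array([[ci['fx'],0,ci['cx']],[0,ci['fy'],ci['cy']],[0,0,1]]),None)[0].reshape(-1,2)
E
python3 - <<'E'
from h import *
S=cams.camera_info("scene");D=cams.camera_info("side");W=cams.camera_info("wrist")
w=cams.get_image("wrist")[:,:,::-1];cv2.imwrite("pics/w0.png",w)
s=cv2.imread("pics/scene0.png");d=cv2.imread("pics/side0.png")
a=cv2.resize(s[190:310,290:420],None,fx=3,fy=3,interpolation=2);b=cv2.resize(d[170:295,265:395],None,fx=3,fy=3,interpolation=2)
m=np.zeros((600,800,3),np.uint8);m[:360,:390]=a;m[:375,400:790]=b;m[376:376+216,:288]=cv2.resize(w,(288,216))
cv2.imwrite("pics/m0.png",m)
print("wrist cam",ray(W,(W['cx'],W['cy'])),W['fx'])
for n,ci,uv in [("tray",S,(238,330)),("tray",D,(281,355)),("block",D,(275,193)),("stand",S,(447,182)),("hamhead",S,(320,371)),("cons low corner",S,(302,284)),("cons lowest",S,(380,303)),("cons",D,(298,289)),("cons",D,(380,279))]: print(n,onz(ci,uv,0.0).round(3))
E
```

```text
wrist cam (array([0.62542291, 0.0841166 , 0.37362942]), array([-7.81059665e-04, -3.26443330e-01, -9.45216452e-01])) 335.5685599714215
tray [ 0.419 -0.267  0.   ]
tray [ 0.428 -0.264  0.   ]
block [0.455 0.346 0.   ]
stand [0.661 0.402 0.   ]
hamhead [ 0.633 -0.267  0.   ]
cons low corner [ 0.483 -0.086  0.   ]
cons lowest [ 0.671 -0.045  0.   ]
cons [ 0.482 -0.076 -0.   ]
cons [ 0.678 -0.064  0.   ]
```

View pics/m0.png

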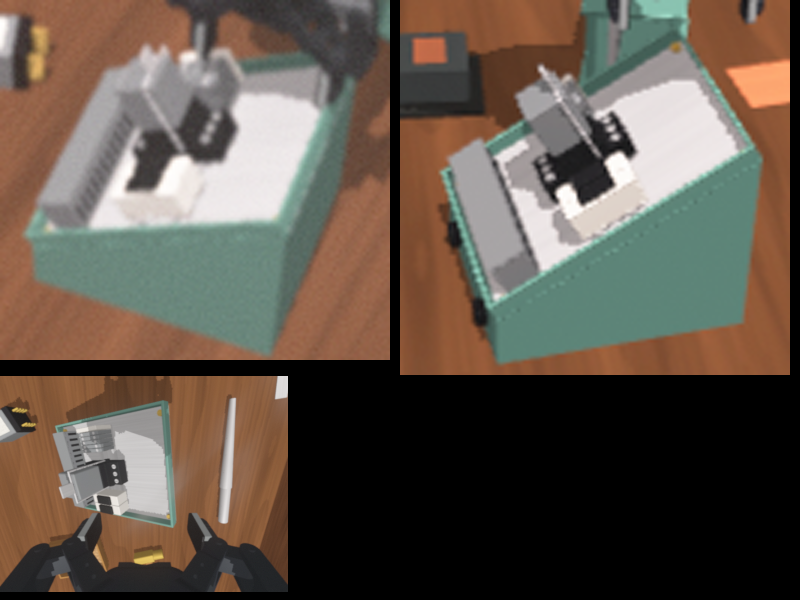

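The crops show the relay under its clip at the console's lower middle: relay top near scene (339,215) and side (314,203). White blocks are on the -y side and grey carriers beyond. The console yaw is small and positive. The wrist view sees the console well, so I'll take a view square to the plate.

```bash
cat >> h.py <<'E'
def plate(yaw):  # columns: socket x (up slope), y, z (normal)
    return Ro.from_euler('z',yaw).as_matrix()@Ro.from_euler('y',-np.pi/6).as_matrix()
def toolR(M,flip):  # tool z = -M z ; tool y = +-M y
    y=M[:,1]*(-1 if flip else 1);z=-M[:,2];return np.c_[np.cross(y,z),y,z]
def rpy(R): return Ro.from_matrix(R).as_euler('xyz')
E
python3 - <<'E'
from h import *
S=cams.camera_info("scene");D=cams.camera_info("side")
p,e=tri([(S,(339,215)),(D,(314,203))]);print("relay top~",p.round(3),np.round(e,4))
M=plate(0.12)
for f in (0,1):
  for h in (0.0,0.1,-.05):
    q=planner.solve_ik(p+M[:,2]*h,rpy(toolR(M,f)));print(f,h,None if q is None else np.round(q,2))
f=0
if planner.solve_ik(p+M[:,2]*.1,rpy(toolR(M,0))) is None: f=1
for i,off in enumerate([(0,0),(0.03,0.05)]):
    ctrl.move_pose(p+M[:,2]*(.10+.03*i)+M[:,0]*off[0]+M[:,1]*off[1],rpy(toolR(M,f)));ctrl.sleep(.3)
    ci=cams.camera_info("wrist");cv2.imwrite(f"pics/v{i}.png",cams.get_image("wrist")[:,:,::-1]);np.save(f"v{i}.npy",ci,allow_pickle=True)
print(f,sensors.get_state()['clock'])
E
```

```text
relay top~ [0.528 0.013 0.176] [0.0005 0.0005]
0 0.0 [ 0.57  0.4  -0.86  2.3   1.5   0.32  0.11]
0 0.1 [ 0.09  0.04 -0.25  2.33  0.11  0.25  1.44]
0 -0.05 [ 0.8   0.77 -1.27  2.27  1.69  0.74  0.07]
1 0.0 None
1 0.1 [-0.25  0.03  0.1   2.35  0.04  0.24 -1.64]
1 -0.05 [-0.46  0.47  0.41  2.32  4.    0.22  0.65]
0 2.6583
```

View pics/v0.png

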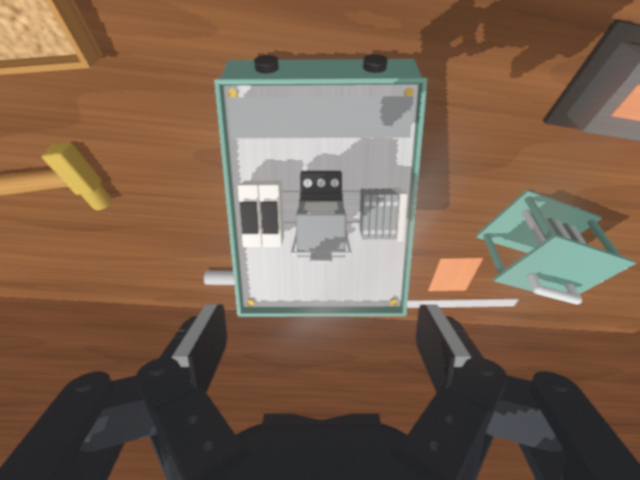

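View pics/v1.png

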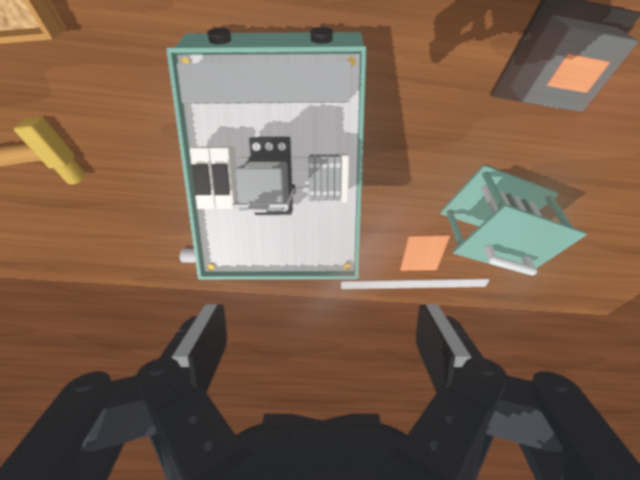

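Both views show the console squarely, with image right being +y. The v0 rim corners are (217,81), (424,80), (407,317) and (238,317). The relay is around (322,228), the fuses are on the left and the terminal blocks on the right. I'll enlarge the relay in both.

Run:
```python
from h import *
a=cv2.imread("pics/v0.png")[165:270,280:365];b=cv2.imread("pics/v1.png")[130:225,220:305]
m=np.zeros((500,800,3),np.uint8)
m[:473,:382]=cv2.resize(a,(382,473),interpolation=2);m[:428,400:782]=cv2.resize(b,(382,428),interpolation=2)
cv2.imwrite("pics/m1.png",m)
V=[np.load(f"v{i}.npy",allow_pickle=True).item() for i in (0,1)]
C=[[(217,81),(424,80),(407,317),(238,317)],[(171,50),(366,47),(358,279),(199,279)]]
P=[]
for k in range(4):
    z=.045 if k<2 else .16
    print(*[onz(V[i],C[i][k],z).round(4) for i in (0,1)],tri([(V[i],C[i][k]) for i in (0,1)])[0].round(3))
    P.append(np.mean([onz(V[i],C[i][k],z) for i in (0,1)],0))
P=np.array(P);print("ctr",P.mean(0),"yaw",[np.arctan2(*(P[a]-P[b])[1::-1]) for a,b in((3,0),(2,1))],[np.arctan2(-(P[b]-P[a])[0],(P[b]-P[a])[1]) for a,b in((0,1),(3,2))])
print([np.linalg.norm(P[a]-P[b])for a,b in((3,0),(2,1),(0,1),(3,2))])
```

```text
[ 0.4792 -0.0854  0.045 ] [ 0.4785 -0.0852  0.045 ] [ 0.478 -0.085  0.046]
[0.4565 0.0961 0.045 ] [0.4543 0.0962 0.045 ] [0.454 0.095 0.047]
[0.6733 0.1303 0.16  ] [0.6667 0.1235 0.16  ] [0.642 0.117 0.177]
[ 0.6965 -0.0629  0.16  ] [ 0.6892 -0.0644  0.16  ] [ 0.668 -0.058  0.174]
ctr [0.57427817 0.01851143 0.1025    ] yaw [np.float64(0.10076345481400296), np.float64(0.14249991290329014)] [np.float64(0.1285791566442104), np.float64(0.11905330503026886)]
[np.float64(0.2438523490348424), np.float64(0.24541147372334965), np.float64(0.1829638287388632), np.float64(0.19197095477586806)]
```

View pics/m1.png

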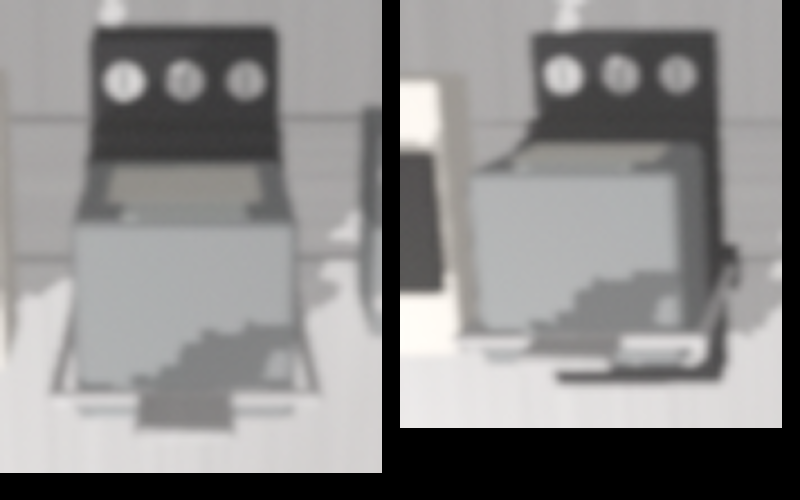

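The relay top face in the left crop spans x 75–295, y 225–416, and in the right crop x 472–690, y 172–362. The clip bar and tab lie over its back edge. I'll fix the seat from these corners with the known face size, then check reach.

```bash
cat > est.py <<'E'
from h import *
from scipy.optimize import least_squares
V=[np.load(f"v{i}.npy",allow_pickle=True).item() for i in (0,1)]
c=[[(75,225),(295,225),(294,416),(78,416)],[(472,172),(676,172),(690,362),(482,362)]]
px=[np.array([(280+x/4.494,165+y/4.505) for x,y in c[0]]),np.array([(220+(x-400)/4.494,130+y/4.505) for x,y in c[1]])]
px=[p-0.0 for p in px]
loc=np.array([(-18,-19,0),(-18,19,0),(18,19,0),(18,-19,0)])/1000
def fit(idx,yaw=.123,w=1):
    M=plate(yaw);r=lambda p:np.concatenate([(proj(V[i],p+loc@M.T)-px[i]).ravel() for i in idx])
    s=least_squares(r,[.53,.01,.18]);return s.x,s.fun
if __name__=="__main__":
    for idx in ([0],[1],[0,1]):
        x,f=fit(idx);print(idx,x.round(4),f.round(1))
    S=cams.camera_info("scene");D=cams.camera_info("side")
    print(proj(S,x),proj(D,x))
    M=plate(.123);seat=x-.054*M[:,2]
    print("seat",seat,"in console from rim-centre",M.T@(seat-np.array([.574,.0185,.1025])))
    T=[onz(S,u,.028) for u in((218,300),(278,317),(262,360),(197,343))];print("tray",np.round(T,3),np.mean(T,0).round(3))
    st=sensors.get_state();print(st['eef_pos'],st['q'].round(2))
    def tR(t,Mb): # tilt t deg of tool from vertical, toward +x
        z=Ro.from_euler('z',.123).as_matrix()@np.array([np.sin(np.radians(t)),0,-np.cos(np.radians(t))]);y=Mb[:,1];return np.c_[np.cross(y,z),y,z]
    for t in (30,20,10,0):
      for fl in (0,1):
        R=tR(t,M)@np.diag([1-2*fl,1-2*fl,1])
        for n,l in (("clip0",(-.03,0,.075)),("clip1",(.08,0,.012)),("grip",(0,0,.022)),("up",(0,0,.1))):
          q=planner.solve_ik(seat+M@np.array(l),rpy(R));print(t,fl,n,None if q is None else q.round(2))
E
python3 est.py
```

```text
[0] [0.5347 0.0141 0.1693] [ 0.  -0.2  0.1 -0.3 -0.6  0.2  0.5  0.4]
[1] [0.531  0.0116 0.1702] [-0.5 -0.1  0.4 -0.3 -0.9  0.2  1.   0.3]
[0, 1] [0.527  0.0128 0.1755] [-1.5 -1.7  0.5 -1.8 -0.3  0.4 -0.9  0.6 -0.4  0.1  1.5 -0.1  0.2  1.4
  1.1  1.5]
[[338.66956525 215.36596034]] [[313.5528287  203.16909159]]
seat [0.55383814 0.01607962 0.1286888 ] in console from rim-centre [-4.49153876e-03  7.15713515e-05  3.28334170e-02]
tray [[ 0.346 -0.236  0.028]
 [ 0.492 -0.208  0.028]
 [ 0.518 -0.317  0.028]
 [ 0.371 -0.351  0.028]] [ 0.432 -0.278  0.028]
[0.4829373  0.05756572 0.30313744] [-0.04 -0.01 -0.26  2.26  0.23  0.39  1.2 ]
30 0 clip0 [ 0.37  0.28 -0.59  2.39  1.65  0.17 -0.07]
30 0 clip1 [ 0.23  0.43 -0.46  2.11  1.08  0.23  0.53]
30 0 grip [ 0.81  0.7  -1.27  2.28  1.64  0.68  0.09]
30 0 up [ 0.44  0.22 -0.66  2.32  0.94  0.19  0.64]
30 1 clip0 None
30 1 clip1 [-0.42  0.43  0.36  2.14 -1.14  0.16 -0.48]
30 1 grip [-0.47  0.42  0.41  2.34  4.11  0.19  0.56]
30 1 up [-0.83  0.24  0.81  2.37 -1.24  0.21 -0.35]
20 0 clip0 [ 0.01  0.26 -0.18  2.27  0.21  0.27  1.35]
20 0 clip1 [ 0.04  0
[... 512 characters left out ...]
1  1.42]
10 0 up [-0.07  0.27 -0.08  2.07  0.05  0.63  1.51]
10 1 clip0 [ 0.03  0.31 -0.2   2.13  0.14  0.53 -1.72]
10 1 clip1 [-0.07  0.49 -0.09  1.83  0.07  0.65 -1.65]
10 1 grip [-0.01  0.44 -0.16  2.03  0.15  0.51 -1.73]
10 1 up [ 0.01  0.27 -0.18  2.06  0.09  0.64 -1.68]
0 0 clip0 [-0.12  0.38 -0.03  2.    0.01  0.76  1.54]
0 0 clip1 [-0.12  0.57 -0.02  1.67  0.01  0.9   1.55]
0 0 grip [-0.1   0.5  -0.05  1.89  0.04  0.75  1.52]
0 0 up [-0.14  0.35 -0.    1.93  0.    0.86  1.56]
0 1 clip0 [ 0.03  0.39 -0.22  1.99  0.12  0.77 -1.7 ]
0 1 clip1 [-0.06  0.57 -0.12  1.67  0.08  0.91 -1.65]
0 1 grip [-0.    0.5  -0.18  1.89  0.13  0.76 -1.7 ]
0 1 up [ 0.02  0.36 -0.2   1.92  0.09  0.87 -1.67]
```

The seat is at about (0.554, 0.016, 0.129) with yaw 0.123. The joint fit agrees with the scene and side cameras. A tool tilt of about 20° is well within reach, so I'll start on the clip.

```bash
cat >> h.py <<'E'
YAW=.123;M=plate(YAW);SEAT=np.array([.5538,.0161,.1287])
def tR(t,yaw=YAW):
    a=np.radians(t);Z=Ro.from_euler('z',yaw).as_matrix();z=Z@[np.sin(a),0,-np.cos(a)];y=Z[:,1];return np.c_[np.cross(y,z),y,z]
def W(l): return SEAT+M@np.array(l,float)/1000
def rep(n=""):
    s=sensors.get_state();l=M.T@(s['eef_pos']-SEAT)*1000
    print(n,"t%.1f"%s['clock'],"loc",l.round(1),"F(sock)",(M.T@s['contact_force']).round(1),"M",(M.T@s['moment']).round(2),"gap %.4f grip %.0f"%(s['finger_gap'],s['grip_force']));return s
E
python3 - <<'E'
from h import *
clamp();o=rpy(tR(20))
ctrl.move_pose(W((-28,0,95)),o);rep("above")
ctrl.servo_line(W((-28,0,65)),rate=.1);rep("down")
for th in np.linspace(0,1.32,12):
    tab=np.array([12+78.5*np.sin(th),0,-14+78.5*np.cos(th)]);n=np.array([np.cos(th),0,-np.sin(th)])
    ctrl.servo_line(W(tab-1.25*n-np.array([10,0,0])),rate=.12);rep("%.2f"%th)
ctrl.servo_line(W((60,0,110)),rate=.2);rep("up")
cv2.imwrite("pics/s1.png",cams.get_image("side")[:,:,::-1]);ctrl.sleep(.1)
a=cv2.resize(cv2.imread("pics/s1.png")[170:295,265:395],None,fx=4.5,fy=4.5,interpolation=2);cv2.imwrite("pics/s1c.png",a)
E
```

```text
above t4.0 loc [-27.5   0.4  95.3] F(sock) [0.4 1.4 0.2] M [-0.01  0.34 -0.  ] gap -0.0001 grip 0
down t4.4 loc [-27.5   0.5  65.7] F(sock) [ 0.2 -0.6  0.4] M [-0.03  0.34 -0.03] gap -0.0002 grip 0
0.00 t4.8 loc [ 0.7 -0.1 65. ] F(sock) [-0.6 -0.9  0.4] M [-0.03  0.37 -0.05] gap -0.0001 grip 0
0.12 t5.1 loc [ 9.9 -0.  64.2] F(sock) [-0.5 -0.5  0.2] M [ 0.05  0.38 -0.01] gap -0.0001 grip 0
0.24 t5.3 loc [19.3  0.  62.5] F(sock) [-0.1  0.7  0.5] M [-0.01  0.34  0.02] gap -0.0001 grip 0
0.36 t5.6 loc [28.4  0.  59.8] F(sock) [-0.4 -0.1  0.4] M [ 0.01  0.41 -0.03] gap -0.0004 grip 0
0.48 t5.8 loc [37.   0.  56.1] F(sock) [0.1 0.  0.2] M [ 0.07  0.34 -0.01] gap 0.0000 grip 0
0.60 t6.1 loc [45.1  0.  51.5] F(sock) [-0.1  0.8  0.3] M [ 0.03  0.38 -0.06] gap -0.0001 grip 0
0.72 t6.3 loc [52.7  0.  45.8] F(sock) [-0.3  0.3 -0.4] M [0.03 0.4  0.01] gap -0.0003 grip 0
0.84 t6.6 loc [59.4  0.1 39.3] F(sock) [-1.1  0.4  0.3] M [0.02 0.42 0.  ] gap 0.0001 grip 0
0.96 t6.8 loc [65.4  0.1 32. ] F(sock) [-1.2 -0.8 -0.4] M [-0.01  0.36 -0.01] gap 0.0001 grip 0
1.08 t7.1 loc [70.5  0.  24. ] F(sock) [-0.4  0.   0.7] M [-0.02  0.39  0.02] gap 0.0001 grip 0
1.20 t7.3 loc [74.5  0.1 15.5] F(sock) [-0.4  0.6  0.5] M [ 0.02  0.35 -0.03] gap -0.0002 grip 0
1.32 t7.6 loc [77.5  0.1  6.6] F(sock) [ 0.1 -0.9 -0.3] M [-0.03  0.37  0.  ] gap -0.0003 grip 0
up t8.2 loc [ 6.010e+01 -1.000e-01  1.097e+02] F(sock) [-0.2 -0.7  0.1] M [-0.02  0.38 -0.01] gap -0.0001 grip 0
```

View pics/s1c.png

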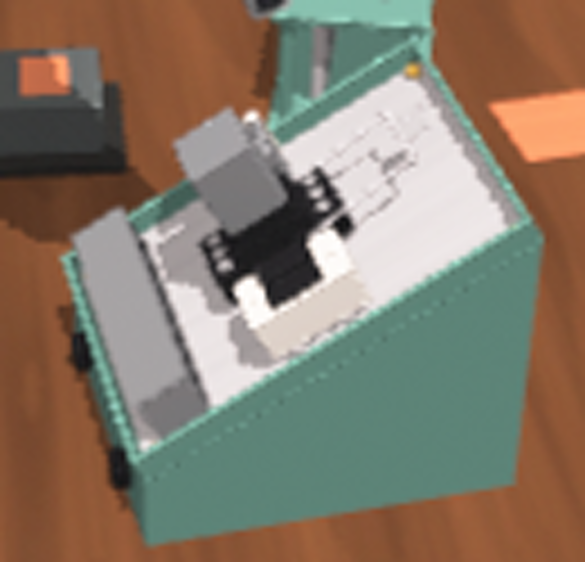

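The side view shows the clip lying back on the plate and the relay upright and free, with its top centre near full-image (313,203), matching the fit. Next I'll open, grip, and check forces.

Run:
```python
from h import *
gripper_open();R=tR(15)
z=M.T@R[:,2];g=lambda h:W(np.array([0,0,41+h])+19*z)
ctrl.move_pose(g(60),rpy(R));s=rep("above")
ctrl.servo_line(g(0),rate=.1);rep("at")
clamp();ctrl.sleep(.2);rep("grip")
print(R.round(3))
w=cams.get_image("wrist")[:,:,::-1];d=cams.get_image("side")[:,:,::-1]
cv2.imwrite("pics/g1.png",np.hstack([cv2.resize(w[100:400,170:470],(400,400)),cv2.resize(d[150:290,260:400],(400,400))]))
```

```text
above t9.6 loc [-5.2  0.1 82.4] F(sock) [ 0.4 -0.6  0.6] M [-0.01  0.21  0.01] gap 0.0855 grip 0
at t10.3 loc [-4.6  0.  23. ] F(sock) [ 0.1 -0.6  0.8] M [-0.01  0.3  -0.02] gap 0.0851 grip 0
grip t11.0 loc [-4.7  0.  23. ] F(sock) [0.4 0.7 9.3] M [ 0.11  0.7  -0.03] gap 0.0376 grip 59
[[-0.959 -0.123  0.257]
 [-0.119  0.992  0.032]
 [-0.259  0.    -0.966]]
```

View pics/g1.png

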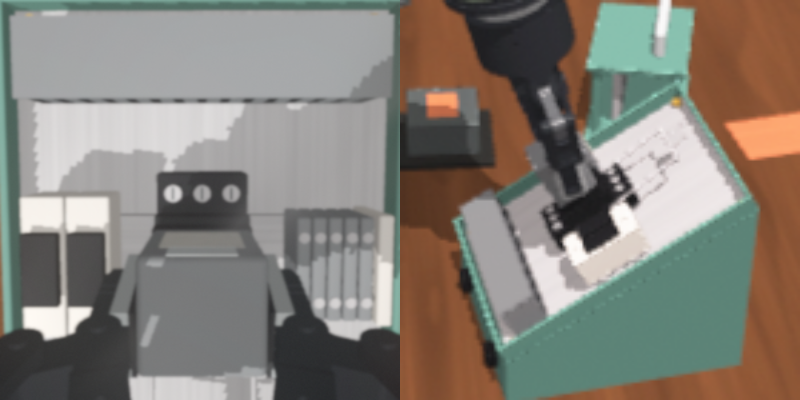

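The gripper holds the case centrally (gap 37.6 mm, almost no side force). I'll rock it in small steps and watch the force.

```bash
cat >> h.py <<'E'
# relay pose in socket frame (mm): phi about x, p ; gripper fixed in relay frame
def rx(d): return Ro.from_euler('x',d,degrees=True).as_matrix()
def go(phi,p,G,rate=.03):
    Rs=rx(phi);ctrl.servo_line(W(np.array(p)+Rs@G),rpy(M@Rs@(M.T@tR(15))),rate=rate)
def rock(st,target,piv,G,step=2.,lim=26):
    phi,p=st;piv=np.array(piv,float);c=p+rx(phi)@piv
    ok=True
    while abs(target-phi)>1e-6:
        phi+=np.clip(target-phi,-step,step);p=c-rx(phi)@piv
        go(phi,p,G);s=sensors.get_state();f=M.T@s['contact_force']
        if f[2]<-lim: ok=False;print("PULL",f.round(1));break
    ctrl.sleep(.1);rep("phi%.1f p%s"%(phi,p.round(1)));return phi,p
E
python3 - <<'E'
from h import *
s=sensors.get_state();G=M.T@(s['eef_pos']-SEAT)*1000
st=(0.,np.zeros(3))
st=rock(st,4,(0,-19,0),G);st=rock(st,8,(0,-19,0),G);ctrl.sleep(.2)
np.save("st.npy",np.r_[st[0],st[1],G])
s=sensors.get_state();R=Ro.from_euler('xyz',s['orientation']).as_matrix();print((M.T@R@(M.T@tR(15)).T).round(3))
E
```

```text
phi4.0 p[ 0.  -0.   1.3] t11.7 loc [-4.6 -0.7 24.4] F(sock) [0.2 6.4 4. ] M [ 1.83  0.5  -0.43] gap 0.0375 grip 68
phi8.0 p[ 0.  -0.2  2.6] t12.3 loc [-4.6 -2.  25.7] F(sock) [0.7 9.1 6.1] M [ 2.73  0.43 -0.56] gap 0.0371 grip 69
[[ 1.    -0.001  0.   ]
 [ 0.001  0.99  -0.141]
 [ 0.     0.141  0.99 ]]
```

Run:
```python
from h import *
a=np.load("st.npy");st=(a[0],a[1:4]);G=a[4:]
st=rock(st,0,(0,12,-5),G);st=rock(st,-8,(0,12,-5),G);ctrl.sleep(.2)
np.save("st.npy",np.r_[st[0],st[1],G])
w=cams.get_image("wrist")[:,:,::-1];d=cams.get_image("side")[:,:,::-1]
cv2.imwrite("pics/g2.png",np.hstack([cv2.resize(w[100:400,170:470],(400,400)),cv2.resize(d[150:290,260:400],(400,400))]))
```

```text
phi0.0 p[0.  0.4 4.4] t13.6 loc [-4.5  1.4 27.6] F(sock) [-0.5  7.4 10.5] M [ 1.6   0.66 -0.6 ] gap 0.0376 grip 69
phi-8.0 p[0.  1.2 6. ] t14.7 loc [-4.9  3.  28.9] F(sock) [ 1.6 -8.8  4. ] M [-2.04  0.08  0.5 ] gap 0.0375 grip 69
```

View pics/g2.png

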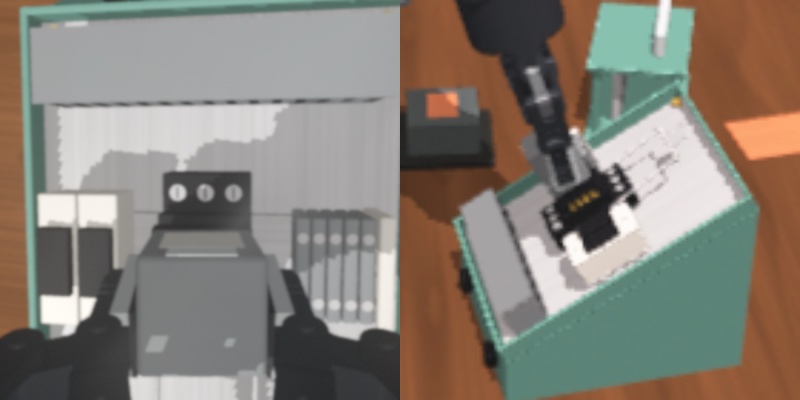

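The brass blades of the fuse-side row are visible (right panel, about (585,200)), so it is walking out. I'll continue the rocking and then lift gently.

Run:
```python
from h import *
a=np.load("st.npy");st=(a[0],a[1:4]);G=a[4:]
st=rock(st,8,(0,-12,-5),G);st=rock(st,-8,(0,12,-5),G);st=rock(st,0,(0,-12,-5),G)
phi,p=st
for i in range(20):
    p=p+[0,0,2];go(phi,p,G,.04);f=M.T@sensors.get_state()['contact_force']
    if i%5==0: print(f.round(1))
    if f[2]<-18: print("PULL",f);break
np.save("st.npy",np.r_[phi,p,G]);rep("lifted")
d=cams.get_image("side")[:,:,::-1];s=cams.get_image("scene")[:,:,::-1]
cv2.imwrite("pics/g3.png",np.hstack([cv2.resize(s[170:310,280:420],(400,400)),cv2.resize(d[150:290,260:400],(400,400))]))
```

```text
phi8.0 p[ 0.  -0.2  9.3] t17.1 loc [-4.8 -3.5 32.1] F(sock) [-0.9 -1.2  2.5] M [-0.42  0.63  0.22] gap 0.0377 grip 69
phi-8.0 p[ 0.   1.2 12.7] t19.2 loc [-4.7  4.3 35.5] F(sock) [-1.2  0.1 -0.5] M [ 0.15  0.37 -0.12] gap 0.0372 grip 68
phi0.0 p[ 0.   0.6 14.4] t20.3 loc [-4.7  0.7 37.4] F(sock) [-0.8  0.7 -1.7] M [ 0.05  0.38 -0.01] gap 0.0369 grip 68
[-1.   0.7 -0.7]
[-1.4  0.  -1.6]
[-0.6 -0.8 -1. ]
[ 0.1  0.7 -1.2]
lifted t25.3 loc [-4.6  0.6 77.5] F(sock) [-1.   0.  -1.4] M [0.07 0.37 0.01] gap 0.0371 grip 68
```

View pics/g3.png

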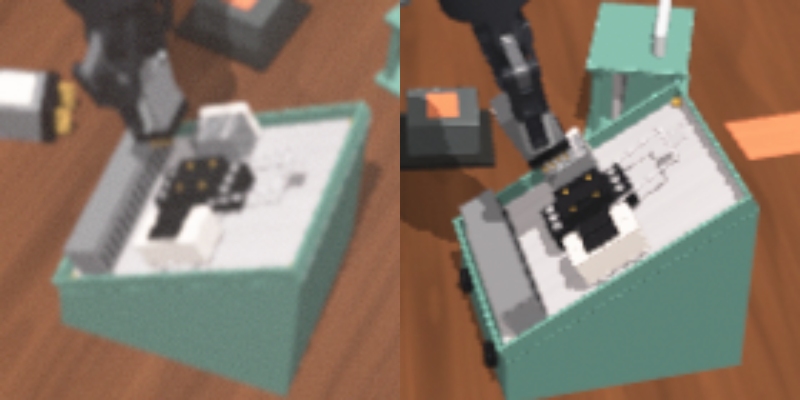

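The relay is free, with its blades clear of the socket and the socket flush on its rail. I'll carry it to the tray and stand it upright.

Run:
```python
from h import *
G=np.load("st.npy")[4:]/1000
y=.19;R=tR(-15,y);Z=Ro.from_euler('z',y).as_matrix()
T=lambda h:np.array([.430,-.274,h])+Z@G
for h in (.12,.03,.016): print(planner.solve_ik(T(h),rpy(R)).round(2))
e=sensors.get_state()['eef_pos'];ctrl.servo_line(e+[0,0,.06],rate=.12);rep("up")
ctrl.move_pose(T(.13),rpy(R));ctrl.sleep(.2);s=rep("over tray");f0=s['contact_force'][2]
ctrl.servo_line(T(.028),rate=.1);ctrl.sleep(.2);s=sensors.get_state();print(s['contact_force'].round(1))
cv2.imwrite("pics/t1.png",np.hstack([cv2.resize(cams.get_image("side")[270:410,210:350,::-1],(400,400)),cv2.resize(cams.get_image("scene")[270:390,180:300,::-1],(400,400))]))
print(s['clock'],s['eef_pos'],f0,s['q'].round(2))
```

```text
[ 0.46  0.56 -0.13  1.83  0.24  1.    1.95]
[ 0.39  0.7  -0.03  1.87  0.22  0.81  1.95]
[ 0.38  0.73 -0.02  1.88  0.21  0.78  1.96]
up t26.1 loc [ 24.8   0.6 129.1] F(sock) [ 0.1 -0.1 -1.2] M [-0.03  0.33  0.03] gap 0.0372 grip 68
over tray t27.4 loc [-128.3 -272.3  102.7] F(sock) [-1.  -0.5 -0.9] M [ 0.05 -0.36 -0.05] gap 0.0374 grip 68
[ 0.2  0.7 -1.2]
28.8083 [ 0.42563897 -0.27497563  0.05145938] -1.2576655851406464 [ 0.37  0.7  -0.    1.87  0.19  0.8   1.98]
```

View pics/t1.png

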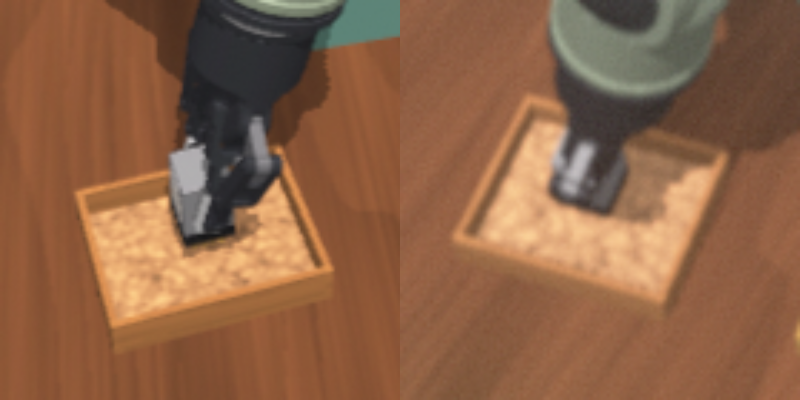

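The relay hangs upright over the middle of the tray. I'll lower it to contact and release.

Run:
```python
from h import *
R=tR(-15,.19)
for i in range(25):
    p=sensors.get_state()['eef_pos'] if i==0 else p
    p=p-[0,0,.001];ctrl.servo_line(p,rate=.03)
    f=sensors.get_state()['contact_force'][2]
    if f>4: break
ctrl.sleep(.2);s=rep("touch");print(i,s['eef_pos'],s['contact_force'].round(1))
if f>4:
    gripper_open();ctrl.sleep(.3);rep("open")
    ctrl.servo_line(p-R[:,2]*.09,rate=.1);ctrl.sleep(.3)
    p2=sensors.get_state()['eef_pos'];ctrl.servo_line(p2+[0,0,.12],rate=.15);ctrl.sleep(.3)
    rep()
    cv2.imwrite("pics/t2.png",np.hstack([cv2.resize(cams.get_image("side")[150:430,210:490,::-1],(400,400)),cv2.resize(cams.get_image("scene")[180:460,180:460,::-1],(400,400))]))
```

```text
touch t34.1 loc [-189.5 -273.1   -2.3] F(sock) [ 6.9  1.9 13.5] M [ 0.4   0.9  -0.39] gap 0.0373 grip 70
19 [ 0.42560334 -0.27494285  0.03196287] [-1.   1.8 15.1]
open t34.9 loc [-189.9 -273.1   -2.9] F(sock) [ 0.3  0.2 -0.1] M [ 0.04 -0.23 -0.01] gap 0.0850 grip 0
 t37.5 loc [ -66.9 -271.4  164.3] F(sock) [-0.2 -0.   0.2] M [-0.03 -0.29 -0.02] gap 0.0853 grip 0
```

View pics/t2.png

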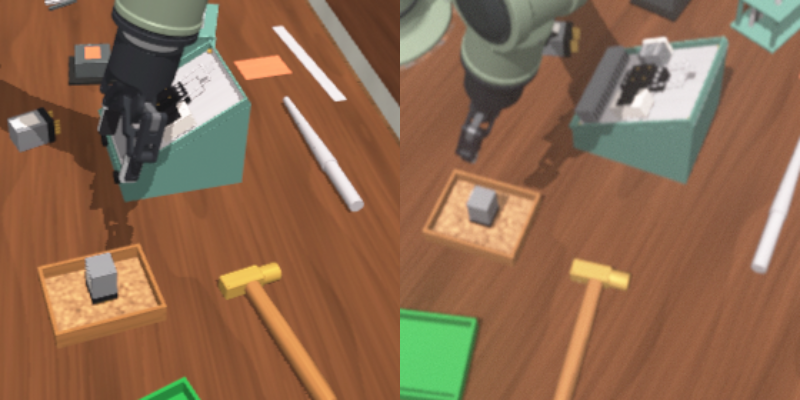

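The relay stands upright in the wooden tray with the gripper clear, and the bystanders haven't moved. I'll check the height of its top, which should be about 70 mm.

Run:
```python
from h import *
S=cams.camera_info("scene");D=cams.camera_info("side")
s=cams.get_image("scene")[:,:,::-1];d=cams.get_image("side")[:,:,::-1]
print(tri([(S,(238.1,315.1)),(D,(279.3,333.4))]))
cv2.imwrite("pics/t3.png",np.hstack([cv2.resize(d[315:375,250:310],(400,400),interpolation=2),cv2.resize(s[295:355,208:268],(400,400),interpolation=2)]))
```

```text
(array([ 0.42659915, -0.26464889,  0.06482026]), [np.float64(0.0005615860813582475), np.float64(0.000561586081358112)])
```

View pics/t3.png

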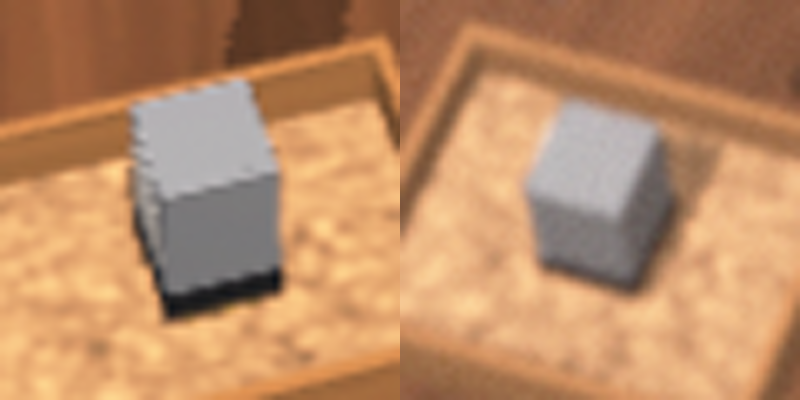

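The close-up shows the relay square and upright on its base inside the tray, with its top at about 65–70 mm. I'm handing in the job.

Run:
```python
from h import *
print(ctrl.close_job())
```

```text
the job is handed in; nothing more can be done
None
```

The job is handed in: the clip is swung back, the relay was rocked free and stands upright in the wooden tray, and in the pictures the socket sits flush and the block, hammer and stand look unmoved; the result of the judging was not shown.

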